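Third hand at the microscope bench: press the pillar foot to the sprung fence

ROBOT

A 6-joint arm with a two-finger parallel gripper is mounted at the origin on the work surface. World frame = base frame: x ahead of the robot, y to its left, z up, the work surface at z = 0. Lengths are in m, angles in rad, forces in N, time in s.
With the tool pointing down it reaches from about 0.375 to 0.9 m from the base axis. Payload 3.1 kg.
Tool frame: the origin (TCP) lies at the very end of the fingers, on their centre line; the grasp point (between the pads) lies 19 mm behind it; z points along the fingers, y is the line along which they close (so a half turn about z gives the same grasp; the last joint's range is limited). The gripper opens to 85 mm and grips with 20 to 120 N. Pads are 22 mm wide; open, the fingers measure 114 mm over their backs; the gripper's body (76 mm by 85 mm) begins 54 mm behind the grasp point. The pads swing forward as they close: fully open they stand 13 mm farther back than shut.
Start: joints at [1.002, 0.527, 1.433, -0, 1.181, -0.178], TCP at [0.237, 0.578, 0.231] pointing down, gripper open.
Joint ranges: [-3.08, 3.08], [-0.75, 2.2], [0.22, 2.44], [-1.43, 4.57], [0, 2.65], [-2.85, 2.85]. Speed limits (rad/s): [2.79, 2.79, 3.14, 3.14, 3.14, 3.14].

INTERFACE

Orientations are given as a unit quaternion [x, y, z, w].
In Python, from station import sense, snapshot, camera_params, sign_off gives the robot as it stands.
- The arm moves only by the shell command python3 -m handwheel 'ROWS' [OPENING] [FORCE]. ROWS is JSON, a list that holds one entry, the list of rows, each a list of 4 numbers: the shift along the tool's x, y, z in units of 25 mm (1.0 is 25 mm), then the turn about the tool's z in units of 6 degrees (1.0 is 6 degrees). A call has 1 to 20 rows; each row shifts and turns the commanded pose from where the row before left it, along the tool's axes as they then stand; what a row does not reach is not made up. A row lasts 1/8 s, in which the tool goes at most 62.5 mm and 10.7 degrees, less where a joint would pass 70% of its speed; a pose out of reach is approached as far as the arm can. A call is refused whole if a number of a shift passes 1 or a number of a turn 1, either way. A call with a gripper value outside its range is refused whole. OPENING is the finger opening in mm, from 0 to 85.4, set as the call begins (- or left out, the last holds). The fingers move at their own pace and stop on an object; FORCE is the grip in N (left out, the last holds). Time passes only in rows, so rows that do not move let the fingers close. It gives the time, the measured TCP pose, the force, the opening and the grip force at its end, in the units of the state.
- sense(): the state, without advancing time (a new reading comes with each control period).
- snapshot(name): name is "scene" or "side" or "wrist"; returns (picture, depth): 480x640x3 uint8, red, green, blue; 480x640 float32, m along the optical axis (not along the pixel's ray), 0 where there is no reading.
- camera_params(name): a dict with "mtx" (3x3 intrinsics, pixels), "extrinsics" (4x4, takes a point from camera to world coordinates); the wrist camera has in their place "hand_eye" (4x4, takes a point from camera to tool coordinates, whose origin is the TCP and whose axes are the flange's). Camera axes: x right, y up, looking along -z (the intrinsics and any distortion apply to the point x, -y, -z); pixel columns grow to the right and rows downward; lengths in m; the calibration is good to about 2 mm. A picture is of the moment at which its call begins: read the wrist's pose just before it. camera_params takes no time and is no camera call.
- sign_off(): hands the job in; it is judged then, once.
The state is a dict: "t": time; "q": joint angles; "qd": joint speeds; "tau": joint torques, N m; "tcp_pos": TCP position; "tool_rot": TCP orientation; "force": force on the tool from outside, world axes, zero at the start; "ft_torque": the same for the moment, N m; "finger_gap": opening from 0.0 (shut) to 1.0 (fully open); "gripper_force": force on a finger pad.
Only numpy, scipy, OpenCV 4.12 (cv2) and the standard library are available. Lean on these libraries where they do the work, as an engineer would, in place of code of your own. Each camera call takes 0.05 s, during which the arm holds its last target. There are 200 camera calls.

TASK

Clear the specimen jar out of the mounting jig and stand it upright in the low steel tray, then slide the microscope's pillar foot flat against the sprung fence, its ends level with the fence's ends, and press it there with a steady 10 N or so (the fence gives about 12 mm; never bottom its springs out) so that a colleague can drive the screws. Keep that push still for at least three seconds and finish while still holding it: do not let go or back off. Leave everything else on the bench where it is, and do not tip the jar or the foot over.

Things in the scene. Friction and masses are not known exactly. Their poses are not given: they have to be found in the camera images.
- jig: Fixed dark steel mounting jig. Its base plate, 280 x 160 mm, spans x -130..150, y -80..80 mm of its axes; top face 12 mm above the table. Origin at table level. +x runs from the end near the robot to the sprung fence: press along +x. A fixed bracket 42 mm high stands behind the fence at x 136..148. Its oiled plate is slippery (friction about 0.25). Turned up to 0.35 rad.
- fence: Sprung aluminium bar on the jig, 20 mm thick (x), 100 wide (y), top 40 mm above the table. Origin: foot of the middle of its flat face towards the robot, 12 mm above the table, at x = 75, y = 0 of the jig when unpressed; axes as the jig's. Slides along the jig's +x against springs of 800 N/m, no preload (10 N = 12.5 mm back); hard stop at 25 mm.
- foot: The part, a pillar foot: bare aluminium block 60 (x) x 100 (y) x 30 mm high, with a round steel post 30 mm in diameter rising 40 mm from the middle of its top; 0.3-0.55 kg. Loose on the jig's plate, robot side of the fence, askew up to 0.25 rad, up to 25 mm off centre. Origin: centre of its underside, z up; its 100 mm wide +x face goes on the fence.
- jar: Screw-top specimen jar, 40 mm diameter, 60 mm high, white lid, paper label, about 0.1 kg, standing on the jig's plate between the pillar foot and the fence. Origin: centre of its underside, z up.
- tray: Low open steel tray 170 (x) x 90 (y) mm, walls 18 mm high and 4 mm thick, floor about 4 mm thick, fixed on the table to the left or the right of the jig. Origin: centre of its underside. A small vial stands in its +x half; the middle of the free half is at x = -45, y = 0 mm.
- slide_rack: Bystander, fixed grey rack of microscope slides 160 x 90 x 38 mm, on the side of the jig where the tray is not. Origin: centre of its underside.
- vial: Bystander: small amber vial, 28 mm diameter, 50 mm high, in the tray's +x half. Origin: centre of its underside.
- screw_cup: Bystander: small steel cup of 28 mm diameter, 22 mm high, on the jig's plate behind the fence, at its left corner (about x = 118, y = 60 mm of the jig). Origin: centre of its underside.
- screwdriver: Bystander: screwdriver, 170 mm long, lying beyond the jig. Origin below its middle.
- dropper: Bystander: white bottle, 38 mm diameter, 85 mm high, standing beyond the jig. Origin: centre of its underside.
- dish: Bystander: shallow white dish, 84 mm diameter, 14 mm high, to the left between robot and jig. Origin: centre of its underside.
- tweezers: Bystander: steel tweezers, about 120 mm long, 6 mm high, lying on the robot's right. Origin: below its middle.
- marker: Bystander: white pen, 120 mm long, 14 mm thick, lying beyond the jig to the left. Origin: below its middle.

How it is judged:
On the way, in this order (a step that is already met when the one before it is completed fails the run):
1. the jar stands upright in the tray, let go (x of jar in the frame of tray between -0.08 and 0.08 m and y of jar in the frame of tray between -0.04 and 0.04 m and height (world z) of jar below 0.012 m and angle between jar's own z axis and vertical below 0.1 rad and contact force between the fingers and jar below 0.1 N and linear speed of jar below 0.02 m/s), for 0.3 s.
2. the foot is pressed flat and centred on the fence with 6 to 16 N by the robot, steadily for 2 s (contact force between foot and fence between 6 and 16 N and angle between the x axis of foot and the x axis of jig, either way round below 0.06 rad and y of foot in the frame of jig between -0.01 and 0.01 m and z of foot in the frame of jig below 0.016 m and angle between foot's own z axis and vertical below 0.06 rad and linear speed of foot below 0.01 m/s and contact force between any of the fingers, the arm and foot above 2 N), for 2 s.
At the end, for the whole second after the job is handed in: Jar upright (0.1 rad), at rest and released in the tray. Robot still pressing the foot (over 2 N): 6 to 16 N between foot and fence; foot flat on the plate (4 mm, 0.06 rad), square to the fence within 0.06 rad, centred on it within 10 mm, and still (all of step 1 and all of step 2); the arm keeps its last pose, push and grip.
It fails at once if the fence is driven onto its hard stop (pushed back more than 23 mm) (x of fence in the frame of jig above 0.098 m).
It fails at once if the jar is tipped over (angle between jar's own z axis and vertical above 0.6 rad).
It fails at once if the foot is tipped over (angle between foot's own z axis and vertical above 0.6 rad).
It fails at once if another thing on the bench is displaced by more than 30 mm (distance of any of vial, screw_cup, screwdriver, dropper, dish, tweezers, marker from where it was at the start of the episode above 0.03 m).
It also fails if it takes over 64 s, if anything falls off the work surface, if the arm or the gripper's body presses on something with over 40 N, if the wrist force passes 120 N, or if a joint passes its speed limit or range.

## Working session

There is one attempt and no reset: what is moved stays moved. The work goes in short steps, Python scripts to look and compute and a shell command to move; the robot and the scene stay as the last step left them, time stands still between calls to the robot, and variables do not carry over. Pictures are saved under pics/ and viewed, at most 10 in all, crops included, and the job is handed in when it is done.

```bash
mkdir -p pics; ls; cat > h.py <<'E'
import numpy as np, cv2
from station import sense, snapshot, camera_params
from scipy.spatial.transform import Rotation as R
def cam(name):
    p=camera_params(name); K=np.array(p["mtx"])
    if name=="wrist":
        s=sense(); T=np.eye(4); T[:3,:3]=R.from_quat(s["tool_rot"]).as_matrix(); T[:3,3]=s["tcp_pos"]
        E=T@np.array(p["hand_eye"])
    else: E=np.array(p["extrinsics"])
    return K,E
def cloud(depth,K,E):
    v,u=np.mgrid[:480,:640]
    c=np.stack([(u-K[0,2])/K[0,0]*depth,-(v-K[1,2])/K[1,1]*depth,-depth],-1)
    return c@E[:3,:3].T+E[:3,3]
def ray(u,v,K,E,z):
    d=E[:3,:3]@np.array([(u-K[0,2])/K[0,0],-(v-K[1,2])/K[1,1],-1]); return E[:3,3]+d*(z-E[2,3])/d[2]
E
python3 - <<'E'
from h import *
print(sense())
for n in ["scene","side","wrist"]:
    K,E=cam(n); im,d=snapshot(n); np.savez(f"{n}0.npz",im=im,d=d,K=K,E=E)
    cv2.imwrite(f"pics/{n}0.png",im[:,:,::-1]); print(n,K.tolist(),E.round(3).tolist(),[k for k in camera_params(n)],(d>0).mean())
E
```

```text
pics
{'t': 0.0, 'q': array([ 1.00249721e+00,  5.28461593e-01,  1.43393175e+00,  1.85723576e-05,
        1.18137515e+00, -1.78531783e-01]), 'qd': array([ 0.0002281 ,  0.0002731 , -0.00153974,  0.00245887, -0.00015669,
       -0.00206719]), 'tau': array([ 1.13220543e-03, -4.42363966e+01, -1.78023523e+01, -1.49911116e-04,
        8.30896577e-03,  8.66775025e-06]), 'tcp_pos': array([0.23707375, 0.57750916, 0.23032706]), 'tool_rot': array([ 1.93655761e-01,  9.81068939e-01, -1.00981576e-03, -4.04866079e-04]), 'force': array([0.53644833, 0.15510954, 0.08010701]), 'ft_torque': array([-0.00025653,  0.01362821, -0.01216237]), 'gripper_force': 0.0, 'finger_gap': 1.0008581936296577}
scene [[535.3686988163028, 0.0, 324.207791683813], [0.0, 535.3686988163028, 235.91060067729993], [0.0, 0.0, 1.0]] [[-0.502, -0.559, 0.66, 1.32], [0.865, -0.31, 0.395, 0.469], [-0.016, 0.769, 0.64, 0.812], [0.0, 0.0, 0.0, 1.0]] ['mtx', 'extrinsics'] 0.996015625
side [[438.93971069306764, 0.0, 314.27372533765043], [0.0, 438.93971069306764, 240.8858619392408], [0.0, 0.0, 1.0]] [[0.98, 0.119, -0.158, 0.429], [-0.198, 0.599, -0.776, -0.597], [0.003, 0.792, 0.61, 0.517], [0.0, 0.0, 0.0, 1.0]] ['mtx', 'extrinsics'] 0.9961783854166667
wrist [[391.98931355366716, 0.0, 317.38247495827795], [0.0, 391.98931355366716, 237.3478883180565], [0.0, 0.0, 1.0]] [[0.381, -0.884, -0.271, 0.169], [0.925, 0.364, 0.114, 0.606], [-0.002, -0.294, 0.956, 0.373], [0.0, 0.0, 0.0, 1.0]] ['mtx', 'hand_eye'] 0.9959212239583334
```

View pics/scene0.png

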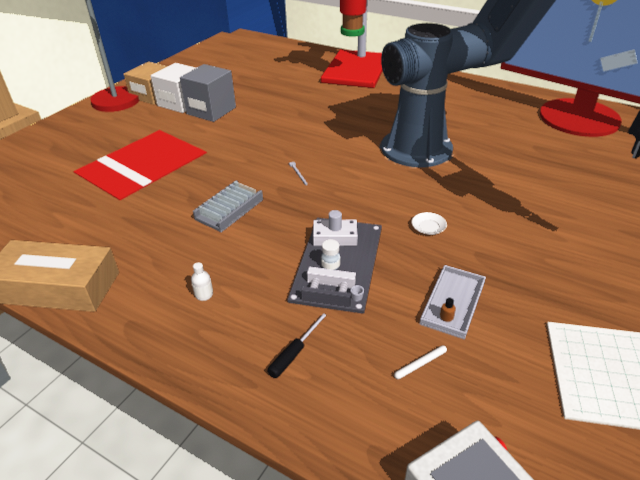

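View pics/side0.png

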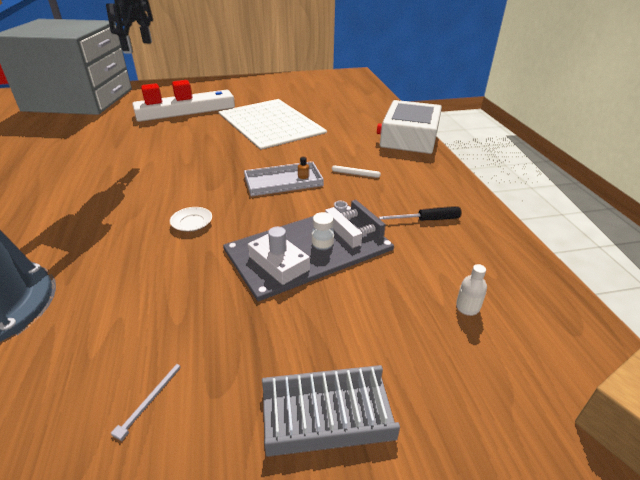

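The scene view shows the jig around (338,265), with the foot at (335,230), the jar at (331,253), the fence at (331,277), and the tray at (454,300) on the robot's left. The side view shows the jar at (322,230), the foot at (278,253), and the tray at (284,178).

```bash
cat > m.py <<'E'
from h import *
def rect(P):
    (c,s,a)=cv2.minAreaRect((P[:,:2]*1000).astype(np.float32)); return np.round(c,1),np.round(s,1),round(a,1)
for n,roi in [("scene",dict(jig=(280,210,390,315),tray=(415,262,492,340))),("side",dict(jig=(220,200,398,297),tray=(240,160,326,197)))]:
    f=np.load(n+"0.npz"); im,d,K,E=[f[k] for k in("im","d","K","E")]
    W=cloud(d,K,E); hsv=cv2.cvtColor(im,cv2.COLOR_RGB2HSV)
    def sub(r,m): 
        x0,y0,x1,y1=roi[r]; M=np.zeros((480,640),bool); M[y0:y1,x0:x1]=1; return M&m
    z=W[...,2]
    tb=W[(abs(z)<.01)]; print(n,"table z",np.median(tb[:,2]))
    m=sub("jig",(hsv[...,1]<110)&(z>.006)&(z<.1)); print("jig all",rect(W[m]),m.sum())
    top=W[m]
    for lo,hi,l in[(.038,.046,"z~42"),(.078,.09,"post top"),(.066,.076,"jartop"),(.05,.062,"mid")]:
        q=top[(top[:,2]>lo)&(top[:,2]<hi)]
        if len(q)>5: print(l,rect(q),len(q),q.mean(0).round(4))
    m=sub("tray",(hsv[...,1]<110)&(z>.001)&(z<.03)); print("tray",rect(W[m]))
    m=sub("tray",(z>.03)); print("vial",W[m].mean(0).round(4))
E
python3 m.py
```

```text
scene table z -0.00011262263105848991
jig all (array([560.9,  45.1]), array([313.2, 161. ]), 18.3) 6423
z~42 (array([567.7,  38. ]), array([252.3, 106.1]), 24.3) 1297 [0.5657 0.0369 0.0412]
post top (array([ 4.868e+02, -3.000e-01]), array([29.6, 27. ]), 28.7) 89 [ 4.882e-01 -1.000e-04  8.150e-02]
jartop (array([541.5,  22.6]), array([115.2,  36. ]), 25.1) 226 [0.5598 0.0315 0.071 ]
mid (array([537.8,  24.1]), array([114.5,  35.5]), 20.9) 107 [0.5413 0.0247 0.0558]
tray (array([534.5, 303.8]), array([183.8,  94.2]), 4.8)
vial [0.6693 0.3273 0.1242]
side table z -0.0007710864848892163
jig all (array([577.3,  47.5]), array([342.4, 161.3]), 18.4) 8792
z~42 (array([568.7,  35.1]), array([249.4, 105.7]), 24.7) 1617 [0.5414 0.0132 0.0408]
post top (array([486.6,  -4.6]), array([29.8, 26.9]), 81.4) 159 [ 0.4863 -0.0053  0.0808]
jartop (array([534.8,  10.3]), array([127.9,  37.1]), 31.3) 299 [0.5515 0.0205 0.0706]
mid (array([530. ,  10.6]), array([121.4,  25.3]), 22.4) 180 [0.5247 0.0025 0.0562]
tray (array([538.3, 303.1]), array([169.8,  96.1]), 4.7)
vial [0.5632 0.1716 0.1068]
```

```bash
python3 -m handwheel '[[[0,0,0,-0.97],[0,0,0,-0.97],[0,0,0,-0.97],[0,0,0,-0.97],[0,0,0,-0.97],[0,0,0,-0.97],[0,0,0,-0.97],[-0.17,-0.98,0,0],[-0.17,-0.98,0,0],[-0.17,-0.98,0,0],[-0.17,-0.98,0,0],[-0.17,-0.98,0,0],[-0.17,-0.98,0,0],[-0.17,-0.98,0,0],[-0.17,-0.98,0,0],[-0.17,-0.98,0,0],[-0.17,-0.98,0,0],[-0.17,-0.98,0,0],[-0.17,-0.98,0,0],[-0.17,-0.98,0,0]]]'
python3 -m handwheel '[[[-0.17,-0.98,0,0],[-0.17,-0.98,0,0],[-0.17,-0.98,0,0],[-0.17,-0.98,0,0],[-0.17,-0.98,0,0],[-0.17,-0.98,0,0],[-0.17,-0.98,0,0],[-0.17,-0.98,0,0],[-0.17,-0.98,0,0],[-0.17,-0.98,0,0],[-0.17,-0.98,0,0],[-0.17,-0.98,0,0],[0,0,0,0],[0,0,0,0]]]'
python3 - <<'E'
from h import *
n="wrist";K,E=cam(n); im,d=snapshot(n); np.savez("wrist1.npz",im=im,d=d,K=K,E=E)
cv2.imwrite("pics/wrist1.png",im[:,:,::-1]); s=sense();print(s["t"],s["tcp_pos"],s["tool_rot"],s["force"])
E
```

```text
t: 2.65
tcp_pos: [0.3906, 0.2925, 0.2312]
tool_rot: [-0.16, 0.987, -0.0, -0.0]
force: [0.5, 0.9, -0.4]
finger_gap: 1.001
gripper_force: 0.0
t: 4.4
tcp_pos: [0.5308, 0.0311, 0.231]
tool_rot: [-0.16, 0.987, 0.0, -0.001]
force: [0.3, 0.5, 0.3]
finger_gap: 0.998
gripper_force: 0.0
4.45 [0.53080566 0.03129599 0.23107997] [-1.60178627e-01  9.87087801e-01  3.77503207e-04 -5.81907418e-04] [ 0.03809604  0.48696883 -0.17165901]
```

View pics/wrist1.png

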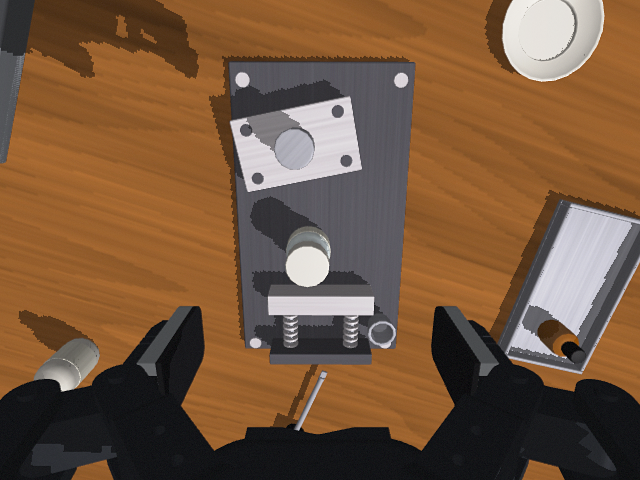

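The wrist view shows the whole jig, from corner (232,62) to corner (415,62). The foot is turned, with its post at (295,148); the jar lid is at (307,267), the fence at (321,302), and the tray at (580,280).

```bash
cat > w.py <<'E'
from h import *
def analyse(fn,yaw=None):
    f=np.load(fn); im,d,K,E=[f[k] for k in("im","d","K","E")]
    W=cloud(d,K,E); z=W[...,2]; hsv=cv2.cvtColor(im,cv2.COLOR_RGB2HSV); S,V=hsv[...,1],hsv[...,2]
    def comps(m,minA=60):
        n,l,st,c=cv2.connectedComponentsWithStats(m.astype(np.uint8)*255)
        for i in range(1,n):
            if st[i,4]<minA: continue
            P=W[l==i]; r=cv2.minAreaRect((P[:,:2]*1000).astype(np.float32))
            yield st[i,:4].tolist(),np.round(r[0],1),np.round(r[1],1),round(r[2],2),P[:,2].mean().round(4),st[i,4]
    fing=np.zeros(z.shape,bool); fing[300:,:210]=1; fing[300:,425:]=1
    for l,lo,hi in[("plate",.007,.017),("fence38-40/foot42",.036,.0465),("jar lid",.066,.077),("post",.0775,.09)]:
        m=(z>lo)&(z<hi)&~fing&(S<120)
        m=cv2.morphologyEx(m.astype(np.uint8),cv2.MORPH_OPEN,np.ones((3,3)))
        print(l); [print("  ",*c) for c in comps(m)]
    # 'plate and above' outline
    m=(z>.006)&(z<.1)&(S<120); m[:, :205]=0; m[:,430:]=0; m[368:]=0
    print("jigall",*list(comps(m,3000)))
    return W,im
if __name__=="__main__":
    import sys; analyse(sys.argv[1])
E
python3 w.py wrist1.npz
```

```text
plate
   [0, 0, 29, 159] [ 517.1 -251.6] [  3.8 138. ] 85.68 0.0118 1184
   [502, 0, 102, 82] [341.5 173. ] [62.7 83.3] 18.35 0.0107 2938
   [228, 61, 187, 288] [549.1  40.2] [280.3 160.2] 18.1 0.0117 30232
   [522, 201, 48, 99] [510.9 257.7] [105.4   4.3] 3.57 0.0121 678
   [610, 238, 30, 62] [501.4 343.2] [65.6  4.2] 5.21 0.0119 501
   [298, 315, 46, 26] [656.3  75.9] [28.3 46.8] 17.87 0.012 1148
   [358, 315, 15, 25] [642.  118.4] [30.2 13. ] 13.25 0.0121 272
   [374, 324, 13, 7] [635.2 133.4] [ 7.4 12.1] 9.78 0.0157 62
   [370, 340, 26, 9] [656.  144.7] [11.3 26.7] 20.98 0.0119 133
   [291, 371, 36, 59] [748.1  93.2] [ 7.9 86.5] 84.21 0.0147 340
fence38-40/foot42
   [230, 96, 132, 96] [487.2  -1.9] [ 60.1 100.3] 29.39 0.0416 7559
   [287, 232, 43, 22] [563.4  33.7] [15.9 38.1] 11.62 0.0422 293
   [268, 294, 106, 21] [619.7  63.5] [20.3 99.5] 18.26 0.0401 2125
   [270, 351, 102, 14] [673.9  81.4] [13.5 99.1] 18.2 0.0411 1333
jar lid
   [285, 244, 44, 43] [574.7  36.4] [36.1 35.6] 87.77 0.0715 1461
post
   [274, 129, 40, 41] [487.4  -2. ] [28.9 28.7] 18.27 0.0815 1286
jigall ([228, 61, 187, 304], array([549.1,  40.1]), array([280.3, 160.4]), 18.12, np.float64(0.0234), np.int32(49905))
```

```bash
python3 -m handwheel '[[[-0.87,-0.18,0.5,0],[-0.86,-0.18,0.5,0],[0,0,1,0],[0,0,1,0],[0,0,1,0],[0,0,0,0],[0,0,0,0]]]' 85
python3 -m handwheel '[[[0,0,0.8,0],[0,0,0.8,0],[0,0,0.8,0],[0,0,0.8,0],[0,0,0.8,0],[0,0,0,0],[0,0,0,0]]]'
```

```text
t: 5.32
tcp_pos: [0.5758, 0.0362, 0.1321]
tool_rot: [-0.16, 0.987, -0.0, 0.0]
force: [0.8, 0.4, 0.3]
finger_gap: 0.997
gripper_force: 0.0
t: 6.2
tcp_pos: [0.5766, 0.0356, 0.0326]
tool_rot: [-0.16, 0.987, -0.0, 0.001]
force: [0.7, -0.0, 1.2]
finger_gap: 0.99
gripper_force: 0.0
```

```bash
python3 -m handwheel '[[[0,0,0,0],[0,0,0,0],[0,0,0,0],[0,0,0,0],[0,0,0,0],[0,0,0,0],[0,0,0,0],[0,0,0,0]]]' 30 30
python3 -m handwheel '[[[0,0,-0.5,0],[0,0,-1,0],[0,0,-1,0],[0,0,-1,0],[0,0,0,0],[0,0,0,0]]]'
```

```text
t: 7.2
tcp_pos: [0.5759, 0.0356, 0.0322]
tool_rot: [-0.16, 0.987, -0.0, 0.0]
force: [-1.2, 0.0, 5.2]
finger_gap: 0.445
gripper_force: 29.9
t: 7.95
tcp_pos: [0.5749, 0.0357, 0.1183]
tool_rot: [-0.16, 0.987, 0.0, -0.001]
force: [-0.7, 0.0, -1.4]
finger_gap: 0.443
gripper_force: 30.6
```

```bash
python3 -m handwheel '[[[-0.14,0.5,0,0],[0,0.8,0,0],[0,0.9,0,0],[0,0.9,0,0],[0,0.9,0,0],[0,0.9,0,0],[0,0.9,0,0],[0,0.9,0,0],[0,0.9,0,0],[0,0.9,0,0],[0,0.9,0,0],[0,0.9,0,0],[0,0.5,0,0],[0,0.28,0,0],[0,0,0,0],[0,0,0,0]]]'
python3 - <<'E'
from h import *
n="wrist";K,E=cam(n); im,d=snapshot(n); np.savez("wrist2.npz",im=im,d=d,K=K,E=E)
cv2.imwrite("pics/wrist2.png",im[:,:,::-1]); s=sense();print(s["tcp_pos"])
E
```

```text
t: 9.95
tcp_pos: [0.4916, 0.299, 0.1188]
tool_rot: [-0.16, 0.987, -0.0, -0.0]
force: [0.6, -0.1, -0.9]
finger_gap: 0.445
gripper_force: 30.6
[0.49167248 0.29894675 0.11878009]
```

View pics/wrist2.png

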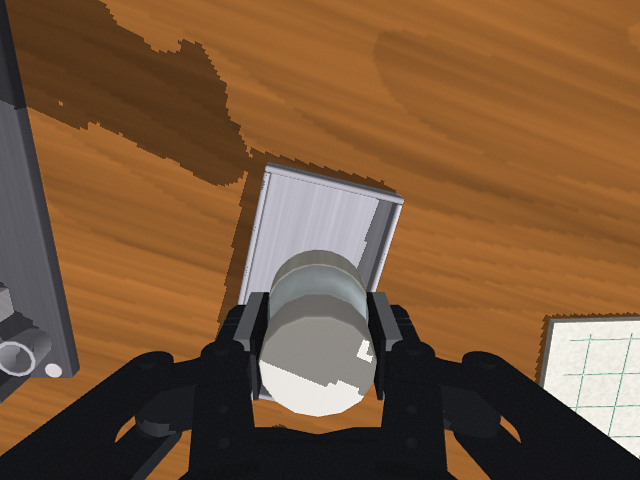

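The tray's free half lies under the held jar, with its near corners at (266,166) and (402,199). The position looks right, so I'm lowering.

```bash
python3 -m handwheel '[[[0,0,0.7,0],[0,0,0.8,0],[0,0,0.8,0],[0,0,0.6,0],[0,0,0.4,0],[0,0,0.2,0],[0,0,0.2,0],[0,0,0,0],[0,0,0,0],[0,0,0,0]]]'
```

```text
t: 11.25
tcp_pos: [0.4917, 0.2997, 0.0268]
tool_rot: [-0.16, 0.987, 0.0, 0.0]
force: [-0.0, 0.4, -1.5]
finger_gap: 0.446
gripper_force: 30.6
```

```bash
python3 -m handwheel '[[[0,0,0.08,0],[0,0,0,0],[0,0,0,0]]]'
```

```text
t: 11.62
tcp_pos: [0.4914, 0.2995, 0.0243]
tool_rot: [-0.16, 0.987, -0.0, -0.0]
force: [0.2, -0.6, -1.1]
finger_gap: 0.447
gripper_force: 30.6
```

```bash
python3 -m handwheel '[[[0,0,0.08,0],[0,0,0,0],[0,0,0,0]]]'
```

```text
t: 12.0
tcp_pos: [0.4914, 0.2996, 0.0242]
tool_rot: [-0.16, 0.987, -0.0, 0.0]
force: [-2.7, -0.8, 10.4]
finger_gap: 0.444
gripper_force: 31.7
```

```bash
python3 -m handwheel '[[[0,0,-0.04,0],[0,0,0,0],[0,0,0,0],[0,0,0,0],[0,0,0,0]]]' 56 && python3 -m handwheel '[[[0,0,-0.3,0],[0,0,-0.8,0],[0,0,-0.8,0],[0,0,-0.8,0],[0,0,-0.8,0],[0,0,-0.8,0],[0,0,0,0],[0,0,0,0]]]'
python3 - <<'E'
from h import *
n="wrist";K,E=cam(n); im,d=snapshot(n); np.savez("wrist3.npz",im=im,d=d,K=K,E=E)
cv2.imwrite("pics/wrist3.png",im[:,:,::-1]); print(sense()["tcp_pos"])
E
```

```text
t: 12.62
tcp_pos: [0.4914, 0.2995, 0.0231]
tool_rot: [-0.16, 0.987, -0.0, -0.0]
force: [0.1, 0.0, -0.6]
finger_gap: 0.656
gripper_force: 0.0
t: 13.62
tcp_pos: [0.491, 0.2994, 0.1305]
tool_rot: [-0.16, 0.987, -0.0, -0.0]
force: [-0.2, 0.3, -0.2]
finger_gap: 0.653
gripper_force: 0.0
[0.49076917 0.29931243 0.13011207]
```

View pics/wrist3.png

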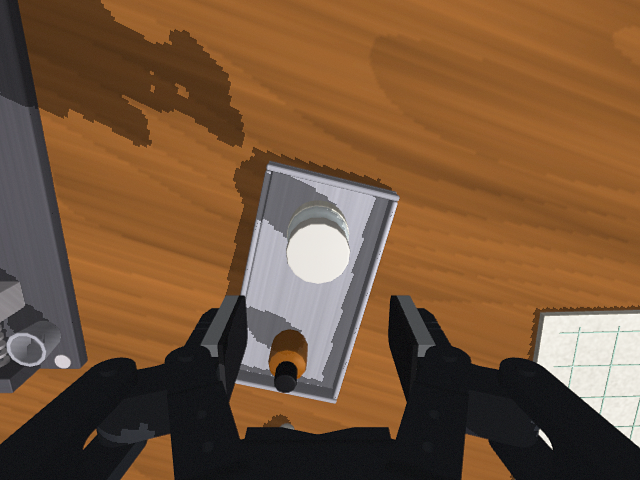

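The jar stands upright in the tray's free half, lid at (318,253), released and clear of the vial at (287,360). Next, the post.

```bash
python3 -m handwheel '[[[0.33,-0.95,0,0],[0.33,-0.95,0,0],[0.33,-0.95,0,0],[0.33,-0.95,0,0],[0.33,-0.95,0,0],[0.33,-0.95,0,0],[0.33,-0.95,0,0],[0.33,-0.95,0,0],[0.33,-0.95,0,0],[0.33,-0.95,0,0],[0.33,-0.95,0,0],[0.33,-0.95,0,0],[0,0,0,-0.92],[0,0,0,-0.92],[0,0,0,0],[0,0,0,0],[0,0,0,0]]]' 56
python3 - <<'E'
from h import *
n="wrist";K,E=cam(n); im,d=snapshot(n); np.savez("wrist4.npz",im=im,d=d,K=K,E=E); s=sense()
h=2*np.arctan2(s["tool_rot"][1],s["tool_rot"][0])-np.pi; print(s["tcp_pos"],np.degrees(h))
W=cloud(d,K,E); 
for lo,hi in[(.077,.087),(.036,.0465)]:
    m=(W[...,2]>lo)&(W[...,2]<hi); m[330:]=0; m=cv2.morphologyEx(m.astype(np.uint8),cv2.MORPH_OPEN,np.ones((3,3)))
    n,l,st,c=cv2.connectedComponentsWithStats(m)
    for i in range(1,n):
        if st[i,4]>150: print(st[i],cv2.minAreaRect((W[l==i][:,:2]*1000).astype(np.float32)))
E
```

```text
t: 15.8
tcp_pos: [0.4873, -0.002, 0.1306]
tool_rot: [-0.254, 0.967, 0.0, -0.0]
force: [-1.0, -0.1, -0.9]
finger_gap: 0.654
gripper_force: 0.0
[ 0.48739264 -0.00201807  0.13069015] 29.425603333466597
[ 291  236   56   55 2381] ((486.5050048828125, -2.228200912475586), (29.239091873168945, 29.238689422607422), 77.3908920288086)
[  236   193   166    93 11897] ((486.6797180175781, -2.1693572998046875), (59.97788619995117, 100.20101928710938), 29.278629302978516)
```

Spot on. Descending and gripping the post.

```bash
python3 -m handwheel '[[[0,0,0.7,0],[0,0,0.8,0],[0,0,0.8,0],[0,0,0.6,0],[0,0,0.4,0],[0,0,0.04,0],[0,0,0,0],[0,0,0,0]]]' && python3 -m handwheel '[[[0,0,0,0],[0,0,0,0],[0,0,0,0],[0,0,0,0],[0,0,0,0],[0,0,0,0],[0,0,0,0]]]' 20 100
```

```text
t: 16.85
tcp_pos: [0.4879, -0.0022, 0.0478]
tool_rot: [-0.254, 0.967, -0.0, 0.001]
force: [0.1, -0.4, -0.6]
finger_gap: 0.655
gripper_force: 0.0
t: 17.73
tcp_pos: [0.4877, -0.0022, 0.048]
tool_rot: [-0.254, 0.967, -0.0, 0.0]
force: [-0.8, 0.1, 5.3]
finger_gap: 0.326
gripper_force: 98.0
```

```bash
python3 -m handwheel '[[[0,0,0,0.46],[0,0,0,0.46],[0,0,0,0.46],[0,0,0,0.48],[0,0,0,0],[-0.2,0.2,0,0],[-0.4,0.22,0,0],[-0.4,0.22,0,0],[-0.4,0.2,0,0],[-0.4,0,0,0],[-0.4,0,0,0],[-0.4,0,0,0],[-0.4,0,0,0],[-0.3,0,0,0],[-0.2,0,0,0],[-0.1,0,0,0],[0,0,0,0],[0,0,0,0]]]'
cat > chk.py <<'E'
from h import *
import sys
s=sense(); o=np.array([539.6,37.1]); a=np.radians(18.15); Rj=np.array([[np.cos(a),np.sin(a)],[-np.sin(a),np.cos(a)]])
h=2*np.arctan2(s["tool_rot"][1],s["tool_rot"][0])-np.pi
print("t",s["t"],"tcp jig",(Rj@(s["tcp_pos"][:2]*1000-o)).round(1),"z",s["tcp_pos"][2].round(4),"hd",np.degrees(h).round(2),"Fjig",(Rj@s["force"][:2]).round(1),s["force"][2].round(1))
for n in sys.argv[1:]:
    K,E=cam(n); im,d=snapshot(n); W=cloud(d,K,E); cv2.imwrite(f"pics/{n}{s['t']:.0f}.png",im[:,:,::-1])
    J=W.copy()*1000; J[...,:2]=(J[...,:2]-o)@Rj.T
    x,y,z=J[...,0],J[...,1],J[...,2]
    for nm,m in [("fence",(z>37)&(z<43)&(x>70)&(x<115)&(abs(y)<56)),("foot",(z>36)&(z<47)&(x>-90)&(x<77)&(abs(y)<75)),("bracket",(z>37)&(z<47)&(x>130)&(x<155)&(abs(y)<75))]:
        m=cv2.morphologyEx(m.astype(np.uint8),cv2.MORPH_OPEN,np.ones((3,3)))>0
        if m.sum()>100:
            P=J[m]; c=np.c_[P[:,:2],np.ones(len(P))]; pl=np.linalg.lstsq(c,P[:,2],rcond=None)[0]
            r=cv2.minAreaRect(P[:,:2].astype(np.float32)); print(n,nm,np.round(r[0],1),np.round(r[1],1),round(r[2],2),"x",np.percentile(P[:,0],[1,99]).round(1),"y",np.percentile(P[:,1],[1,99]).round(1),"slope",pl[:2].round(3),"z",P[:,2].mean().round(1))
E
python3 chk.py scene side wrist
```

```text
t: 19.98
tcp_pos: [0.5659, 0.046, 0.0481]
tool_rot: [-0.159, 0.987, -0.0, -0.0]
force: [-2.7, 0.2, 6.2]
finger_gap: 0.327
gripper_force: 98.3
t 19.975 tcp jig [27.7  0.3] z 0.0481 hd 18.35 Fjig [-2.5  1.1] 6.2
scene fence [83.5  3.1] [97.4 24.5] 88.93 x [73.5 95.5] y [-43.6  50.7] slope [ 0.018 -0.002] z 40.0
scene foot [27.9  1.5] [100.2  62.7] 89.85 x [-1.4 57.8] y [-47.9  51.1] slope [-0.016 -0.001] z 41.4
scene bracket [141.2   1.2] [ 17.7 100.8] 0.88 x [133.2 148.8] y [-46.4  51.1] slope [0.002 0.003] z 41.3
side fence [ 83.3 -13.7] [76.2 22. ] 89.41 x [73.2 93.8] y [-50.1  23. ] slope [0.011 0.   ] z 39.4
side foot [36.1 -1.7] [101.   81.5] 89.87 x [-4.1 73.5] y [-51.4  45.9] slope [0.009 0.008] z 40.8
side bracket [140.5  -1. ] [101.   14.3] 88.85 x [133.1 146.6] y [-50.4  47.2] slope [ 0.125 -0.002] z 40.6
wrist fence [84.3  0.1] [21.8 48.8] 0.41 x [74.2 94.1] y [-23.4  23.8] slope [ 0.018 -0.   ] z 40.1
wrist foot [36.9  0.2] [ 80.2 100.3] 0.15 x [-2.9 75.5] y [-48.9  48.9] slope [-0.006 -0.   ] z 41.5
```

The foot is square (about 0.2°) and centred (y about 0). I'm advancing to contact.

```bash
python3 -m handwheel '[[[-0.2,0,0,0],[-0.2,0,0,0],[-0.2,0,0,0],[-0.15,0,0,0],[-0.1,0,0,0],[-0.1,0,0,0],[0,0,0,0],[0,0,0,0]]]'; python3 chk.py side wrist
```

```text
t: 21.12
tcp_pos: [0.5864, 0.0529, 0.0481]
tool_rot: [-0.159, 0.987, -0.0, -0.003]
force: [-5.9, -3.1, 9.3]
finger_gap: 0.327
gripper_force: 98.6
t 21.125 tcp jig [49.4  0.4] z 0.0481 hd 18.34 Fjig [-6.5 -1.1] 9.3
side fence [ 83.8 -14.3] [28.3 74. ] 0.97 x [70.4 97.5] y [-50.7  20.2] slope [-0.069  0.004] z 39.8
side foot [46.7 -1.3] [ 59.7 101.1] 0.49 x [17.5 76. ] y [-51.3  47.1] slope [0.013 0.007] z 40.9
side bracket [140.3  -1.7] [14.4 98.2] 0.09 x [133.4 147.3] y [-50.3  45.6] slope [ 0.116 -0.   ] z 40.4
wrist fence [84.6  0. ] [99.5 29.2] 89.95 x [70.3 98.6] y [-49.   48.9] slope [-0.061 -0.   ] z 40.5
wrist foot [47.2  0.2] [ 57.5 100.4] 0.02 x [18.8 71.9] y [-48.8  49. ] slope [0.01 0.  ] z 41.7
```

```bash
python3 -m handwheel '[[[-0.1,0,0,0],[-0.1,0,0,0],[-0.1,0,0,0],[-0.06,0,0,0],[0,0,0,0],[0,0,0,0],[0,0,0,0],[0,0,0,0]]]'; python3 chk.py side wrist
```

```text
t: 22.22
tcp_pos: [0.5921, 0.0548, 0.0483]
tool_rot: [-0.16, 0.987, -0.0, -0.006]
force: [-10.5, -6.1, 14.8]
finger_gap: 0.326
gripper_force: 99.2
t 22.225 tcp jig [55.4  0.5] z 0.0483 hd 18.38 Fjig [-11.9  -2.5] 14.8
side fence [ 87.6 -12.9] [77.1 32.6] 89.15 x [ 71.4 103.3] y [-50.7  19.7] slope [-0.068  0.004] z 40.0
side foot [49.6 -1.7] [ 53.9 101.8] 0.48 x [23.3 75.8] y [-51.2  46.7] slope [0.01 0.01] z 41.1
side bracket [141.   -4.8] [94.9 14.8] 89.69 x [133.8 147. ] y [-51.1  41.3] slope [0.051 0.001] z 40.5
wrist fence [87.4  0.2] [99.7 34.7] 89.99 x [ 70.3 104.3] y [-49.   49.5] slope [-0.059  0.   ] z 40.9
wrist foot [50.5  0.2] [ 52.7 100.2] 0.01 x [24.6 74.2] y [-48.7  49. ] slope [0.007 0.   ] z 41.9
```

```bash
python3 -m handwheel '[[[-0.07,0,0,0],[-0.05,0,0,0],[0,0,0,0],[0,0,0,0],[0,0,0,0],[0,0,0,0],[0,0,0,0],[0,0,0,0],[0,0,0,0],[0,0,0,0],[0,0,0,0],[0,0,0,0]]]'; python3 chk.py wrist;  python3 -m handwheel '[[[0,0,0,0],[0,0,0,0],[0,0,0,0],[0,0,0,0],[0,0,0,0],[0,0,0,0],[0,0,0,0],[0,0,0,0],[0,0,0,0],[0,0,0,0],[0,0,0,0],[0,0,0,0],[0,0,0,0],[0,0,0,0],[0,0,0,0],[0,0,0,0],[0,0,0,0],[0,0,0,0],[0,0,0,0],[0,0,0,0]]]'; python3 chk.py scene wrist side
```

```text
t: 23.82
tcp_pos: [0.5939, 0.0555, 0.0484]
tool_rot: [-0.16, 0.987, -0.0, -0.007]
force: [-12.5, -6.4, 17.2]
finger_gap: 0.328
gripper_force: 99.4
t 23.825 tcp jig [57.3  0.6] z 0.0484 hd 18.4 Fjig [-13.9  -2.1] 17.2
wrist fence [88.5  0.1] [ 36.7 100. ] 0.1 x [ 70.4 106.2] y [-49.1  49.4] slope [-0.058  0.   ] z 41.0
wrist foot [51.5 -0. ] [ 50.8 100.6] 0.02 x [26.5 74.8] y [-48.7  49. ] slope [ 0.004 -0.   ] z 42.0
t: 26.38
tcp_pos: [0.5939, 0.0555, 0.0484]
tool_rot: [-0.16, 0.987, -0.0, -0.007]
force: [-12.9, -6.2, 16.5]
finger_gap: 0.324
gripper_force: 99.4
t 26.375 tcp jig [57.3  0.5] z 0.0484 hd 18.39 Fjig [-14.2  -1.8] 16.5
scene fence [89.2  1.3] [ 38.3 100.2] 1.8 x [ 72.6 107.2] y [-47.6  50.9] slope [-0.036 -0.002] z 40.2
scene foot [51.4  1.7] [ 52.2 100.1] 1.31 x [26.4 76.4] y [-47.4  51.2] slope [-0.001 -0.   ] z 42.1
scene bracket [141.6   1.8] [ 16.1 100. ] 0.49 x [133.8 148.4] y [-46.3  50.7] slope [-0.064 -0.003] z 41.1
wrist fence [88.4  0.2] [ 36.8 100.1] 0.0 x [ 70.2 106.2] y [-49.1  49.5] slope [-0.056 -0.001] z 41.0
wrist foot [51.5  0.1] [100.5  50.8] 89.96 x [26.5 74.7] y [-48.7  49. ] slope [ 0.004 -0.   ] z 42.0
side fence [ 88.4 -15. ] [73.6 36.1] 89.8 x [ 70.9 105.4] y [-51.5  19.6] slope [-0.076  0.006] z 40.2
side foot [50.5 -1.7] [ 51.8 101.5] 0.55 x [25.1 75. ] y [-51.3  47.8] slope [0.017 0.01 ] z 41.2
side bracket [140.8  -4.9] [95.5 14.4] 89.85 x [133.7 147.1] y [-51.3  39.6] slope [ 0.077 -0.002] z 40.6
```

```bash
python3 -m handwheel '[[[0,0,0,0],[0,0,0,0],[0,0,0,0],[0,0,0,0],[0,0,0,0],[0,0,0,0],[0,0,0,0],[0,0,0,0]]]' | tail -4
```

```text
tool_rot: [-0.16, 0.987, -0.0, -0.007]
force: [-12.8, -7.2, 15.8]
finger_gap: 0.326
gripper_force: 99.4
```

View pics/side26.png

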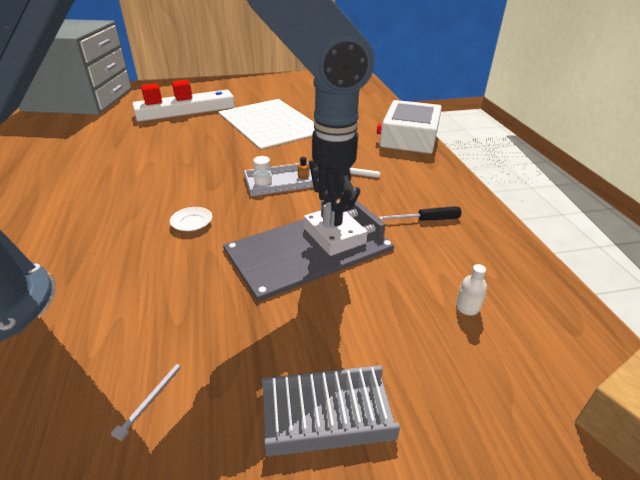

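The jar stands upright in the tray at (262,172). The foot is flat on the fence at (337,228) with the gripper still pressing, and nothing else has moved.

```bash
python3 -c "
from station import sign_off; print(sign_off())"
```

```text
the job is handed in; nothing more can be done
None
```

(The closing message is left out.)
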